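# Stamp the wire guide's blank end

## Robot

A 7-joint arm with a two-finger parallel gripper is mounted at the origin on the work surface. World frame = base frame: x ahead of the robot, y to its left, z up, the work surface at z = 0. Lengths are in m, angles in rad, forces in N, time in s.
With the tool pointing down it reaches from about 0.375 to 0.925 m from the base axis. Payload 3.1 kg.
Tool frame: the origin (TCP) lies midway between the tips of the shut fingers; the grasp point (between the pads) lies behind it (manip.tcp_to_grasp is the z of the grasp point in the tool frame, in m); z points along the fingers, y is the direction in which the jaws open and shut (so a half turn about z gives the same grasp; the last joint's range is limited). The gripper opens to 85 mm and grips with 20 to 120 N. Pads are 22 mm wide; open, the fingers measure 114 mm over their backs; the gripper's body (76 mm by 85 mm) begins 54 mm behind the grasp point. The pads swing forward as they close: fully open they stand 13 mm farther back than shut.
Start: joints at [1.141, 0.383, 0.044, 1.598, -0.018, 1.161, -0.05], TCP at [0.212, -0.615, 0.231] pointing down, gripper open.
Joint ranges: [-2.61, 2.61], [-0.41, 2.15], [-1.48, 1.57], [0, 2.5], [-1.57, 4.71], [0.05, 1.97], [-2.85, 2.85]. Speed limits (rad/s): [2.79, 2.79, 3.14, 3.14, 3.14, 3.14, 3.14].

## Interface

Orientations are given as a rotation vector (axis times angle).
In Python, from bench import manip gives the robot as it stands.
- The arm moves only by the tool step_arm, never from a script. Its argument "deltas" is a list of rows, each a list of 3 entries, a list of its own where there are three numbers: the shift along the tool's x, y, z in cm, then the turn, a rotation vector about the tool's x, y, z in degrees, then the opening, from 0 (shut) to 1 (fully open). A call has 1 to 12 rows; each row shifts and turns the commanded pose from where the row before left it, along the tool's axes as they then stand; what a row does not reach is not made up. A row lasts 1/10 s, in which the tool goes at most 50 mm and 8.59 degrees, less where a joint would pass 70% of its speed; a pose out of reach is approached as far as the arm can. A call is refused whole if a number of a shift passes 5 or a number of a turn 8.59, either way. A call with a gripper value outside its range is refused whole. The fingers move at their own pace and stop on an object; "squeeze" is the grip in N (left out, the last holds). Time passes only in rows, so rows that do not move let the fingers close. It gives the time, the measured TCP pose, the force and the opening at its end, in the units of the state.
- manip.get_obs(): the state, without advancing time (a new reading comes with each control period).
- manip.capture(name): name is "scene" or "top"; returns a dict with "image" (420x560x3 uint8, blue, green, red), "fov_y" (degrees; the focal length in pixels is half the picture's height over the tangent of half this angle, whatever the lens; pixels are square), "cx", "cy" (the principal point, pixels), "origin" and "rotation" of the camera in the world. Camera axes: x right, y down, z forward; pixel columns grow to the right and rows downward; lengths in m; the calibration is good to about 2 mm. A picture is of the moment at which its call begins. There is no depth.
- manip.job_done(): hands the job in, once; it reports no verdict.
Trained networks look in a picture, given as the dict that the camera call returned (one of the last four; its "shot" number tells which), for a name from the list of things; names that differ only in an ending like _2 or _b are one class to them, and where a whole thing is asked for, a point or a joint stands for the part that bears it (a point fixed in the world has none). Each returns a list of dicts, best first, with "confidence" (0 to 1); they miss things now and then, are a little off and sometimes report something else, mostly with a low value. They report only what shows in the picture. A call takes as long as a camera call. They do not tell look-alikes from the thing itself.
- manip.look_for(picture, label): "bbox" ([left, top, right, bottom] in pixels, round what is visible of it).
- manip.masks_of(picture, label): "region" (420x560 bool, what is visible of it) and "bbox" ([left, top, right, bottom] in pixels, round what is visible of it).
- manip.mark_of(picture, label): "location" ([column, row] in pixels: a listed point, or the origin of a listed thing).
The state is a dict: "time": time; "joint_pos": joint angles; "joint_velocities": joint speeds; "tau": joint torques, N m; "position": TCP position; "tool_rot": TCP orientation; "ft_force": force on the tool from outside, world axes, zero at the start; "torque": the same for the moment, N m; "gripper_width": finger opening in m.
Only numpy, scipy, OpenCV 4.12 (cv2) and the standard library are available. Lean on these libraries where they do the work, as an engineer would, in place of code of your own. Each camera call takes 0.05 s, during which the arm holds its last target.

## Task

Take the round-footed stamp from the rubber rest and press it squarely onto the scribed square at the blank end of the roller guide in the sprung nest, until the bed has sunk at least halfway; hold it there for about a second. Lift it straight up without sliding, then stand the stamp upright back on the rest and let go.

Things in the scene. Friction and masses are not known exactly. Their poses are not given: they have to be found in the camera images.
- round_stamp: Hand stamp, upright, 106 mm high, 0.2 kg: flat round steel foot 44 mm across, 12 mm thick; round wooden handle 26 mm across from 22 to 106 mm height, gripped from above at any yaw. Origin: centre of the foot's underside, z up. The other stamp on the rest has the same handle but an oblong foot 64 x 24 mm: not that one. They stand about 120 mm apart, in either order.
- mark (a point): Centre of the scribed 55 mm square on the bare end of the aluminium guide bar fixed on the nest's bed: on the bar's top face, 48 mm above the bench, sinking with the bed. z up, y towards the bar's three white rollers (the nearest begins 50 mm away, 25 mm high). Bar 70 mm wide. The nest (110 x 230 mm) is fixed; a loose two-roller guide nearby is a bystander.
- bed (a joint): How far the sprung bed has sunk, in m: 0 up, 0.010 fully down on its stop. It goes straight down: starts to sink at about 3 N, 8 N for 5 mm, 13 N for 10 mm; springs back by itself.
- rest: Black rubber mat, 110 x 230 mm, 6 mm thick, fixed to the bench; both stamps stand on it. Origin: centre of its underside, at bench height; y along its length. Put the stamp back anywhere on it clear of the other stamp, such as where it stood.
Mind the look-alikes: they are no part of the job. Leave any blue or red look-alike of the round_stamp alone.

How it is judged:
On the way, in this order (a step that is already met when the one before it is completed fails the run):
1. the round stamp, upright (10 degrees) on the square (12 mm), holds the bed sunk over 4 mm for 0.3 s (value of joint bed above 0.004 m and contact force between round_stamp and nest above 2 N and horizontal distance between round_stamp and mark below 0.012 m and angle between round_stamp's own z axis and vertical below 0.175 rad), for 0.3 s.
2. it is lifted 15 mm clear, still over the square (25 mm), and the bed is up (value of joint bed below 0.0015 m and z of round_stamp in the frame of mark above 0.015 m and horizontal distance between round_stamp and mark below 0.025 m), for 0.05 s.
At the end, for the whole second after the job is handed in: The round stamp stands still and upright (within 10 degrees) on the rubber rest, its centre within the mat's outline, and the bed is up (sunk less than 1.5 mm) (x of round_stamp in the frame of rest between -0.055 and 0.055 m and y of round_stamp in the frame of rest between -0.115 and 0.115 m and z of round_stamp in the frame of rest between 0.003 and 0.012 m and angle between round_stamp's own z axis and vertical below 0.175 rad and linear speed of round_stamp below 0.02 m/s and value of joint bed below 0.0015 m); the robot touches nothing.
It fails at once if the bed is pressed down more than 2 mm while the stamp is not over the scribed square (more than 16 mm off its centre) or not upright (more than 12 degrees): wrong tool or place, or the stamp slid (value of joint bed above 0.002 m and (horizontal distance between round_stamp and mark above 0.016 m or angle between round_stamp's own z axis and vertical above 0.21 rad)).
It also fails if it takes over 58 s, if anything falls off the work surface, if the arm or the gripper's body presses on something with over 40 N, if the wrist force passes 120 N, or if a joint passes its speed limit or range.

## Working session

There is one attempt and no reset: what is moved stays moved. The work goes in short steps, Python scripts to look and compute and a tool call to move; the robot and the scene stay as the last step left them, time stands still between calls to the robot, and variables do not carry over. Pictures are saved under pics/ and viewed, and the job is handed in when it is done.

Besides the shell and the picture viewer there is one more tool, called after "Request:" as name(argument=value, ...), one argument or row to a line, values as JSON. step_arm: Moves the arm, as the interface text tells. Its arguments: {"type":"object","properties":{"deltas":{"type":"array","items":{"type":"array"}},"squeeze":{"type":"number"}},"required":["deltas"]}

```bash
mkdir -p pics; cat > h.py <<'E'
import numpy as np,cv2
from bench import manip
def ray(c,px):
    f=c["image"].shape[0]/2/np.tan(np.radians(c["fov_y"])/2)
    d=np.array([(px[0]-c["cx"])/f,(px[1]-c["cy"])/f,1.])
    return np.array(c["origin"]),np.array(c["rotation"])@d
def atz(c,px,z):
    o,d=ray(c,px); return o+d*(z-o[2])/d[2]
def proj(c,p):
    f=c["image"].shape[0]/2/np.tan(np.radians(c["fov_y"])/2)
    q=np.array(c["rotation"]).T@(np.array(p)-np.array(c["origin"]))
    return np.array([c["cx"]+f*q[0]/q[2],c["cy"]+f*q[1]/q[2]])
E
python3 - <<'E'
from h import *
np.set_printoptions(precision=4,suppress=True)
o=manip.get_obs(); print(o["time"],o["position"],o["tool_rot"],o["gripper_width"],o["ft_force"],manip.tcp_to_grasp)
for n in ["scene","top"]:
    c=manip.capture(n); cv2.imwrite(f"pics/{n}0.png",c["image"])
    print(n,c["origin"],c["fov_y"],c["rotation"])
    for l,z in [("round_stamp",.006),("mark",.048),("rest",0)]:
        for r in manip.mark_of(c,l): print(l,"pt",r["location"],r["confidence"],atz(c,r["location"],z))
        for r in manip.look_for(c,l): print(l,"bb",r["bbox"],r["confidence"])
E
```

```text
0.0 [ 0.2114 -0.6137  0.2299] [-3.0959 -0.5185  0.0009] 0.0851172603268249 [ 0.1585  0.3839 -0.0033] -0.0187
scene [0.7373 0.3493 0.761 ] 50.06323716861417 [-0.7548 -2.7956  0.8066]Traceback (most recent call last):
  File "<stdin>", line 8, in <module>
  File "h.py", line 8, in atz
    o,d=ray(c,px); return o+d*(z-o[2])/d[2]
                                       ~^^^
IndexError: invalid index to scalar variable.
```

Camera rotation is a rotation vector.

```bash
sed -i 's/np.array(c\["rotation"\])/R(c)/; ' h.py; sed -i '2a def R(c): return cv2.Rodrigues(np.array(c["rotation"],float))[0]' h.py
python3 - <<'E'
from h import *
np.set_printoptions(precision=4,suppress=True)
for n in ["scene","top"]:
    c=manip.capture(n); cv2.imwrite(f"pics/{n}1.png",c["image"])
    print(n,c["origin"],c["fov_y"],c["rotation"])
    for l,z in [("round_stamp",.006),("mark",.048),("rest",0)]:
        for r in manip.mark_of(c,l): print(l,"pt",r["location"],r["confidence"],atz(c,r["location"],z))
        for r in manip.look_for(c,l): print(l,"bb",r["bbox"],r["confidence"])
E
```

```text
scene [0.7373 0.3493 0.761 ] 50.06323716861417 [-0.7548 -2.7956  0.8066]
round_stamp pt [314.2, 177.0] 0.87 [ 0.396  -0.1093  0.006 ]
round_stamp pt [257.8, 194.2] 0.73 [ 0.5188 -0.1306  0.006 ]
round_stamp pt [209.8, 226.9] 0.72 [ 0.6369 -0.1099  0.006 ]
round_stamp pt [285.9, 142.7] 0.57 [ 0.3992 -0.2206  0.006 ]
round_stamp bb [276.7, 103.8, 296.3, 149.5] 0.96
round_stamp bb [303.1, 137.0, 325.7, 183.5] 0.88
round_stamp bb [195.9, 194.0, 222.8, 235.9] 0.68
round_stamp bb [245.1, 157.1, 270.2, 204.2] 0.59
mark pt [340.5, 286.1] 0.97 [0.5006 0.1344 0.048 ]
mark bb [303.1, 259.6, 416.5, 390.2] 0.88
rest pt [241.2, 170.4] 0.88 [ 0.518  -0.2066  0.    ]
rest bb [193.4, 129.3, 294.0, 221.7] 0.84
top [ 0.3965 -0.0426  0.943 ] 53.80388773889364 [-2.148   2.1223 -0.1168]
round_stamp pt [328.5, 274.8] 0.8 [ 0.3936 -0.1124  0.006 ]
round_stamp pt [327.4, 170.9] 0.71 [ 0.6316 -0.11    0.006 ]
round_stamp pt [337.4, 220.1] 0.62 [ 0.5171 -0.1327  0.006 ]
round_stamp pt [375.5, 277.3] 0.62 [ 0.3896 -0.2167  0.006 ]
round_stamp bb [320.9, 150.6, 339.7, 181.4] 0.92
round_stamp bb [366.6, 266.8, 392.5, 288.1] 0.81
round_stamp bb [328.4, 206.6, 347.8, 228.2] 0.7
round_stamp bb [318.9, 261.8, 340.6, 285.6] 0.58
mark pt [215.4, 223.8] 0.72 [0.5007 0.1375 0.048 ]
mark bb [141.4, 197.4, 237.4, 243.6] 0.97
rest pt [364.0, 216.2] 0.67 [ 0.5274 -0.1939  0.    ]
rest bb [316.0, 187.6, 420.3, 247.0] 0.97
```

View pics/scene1.png

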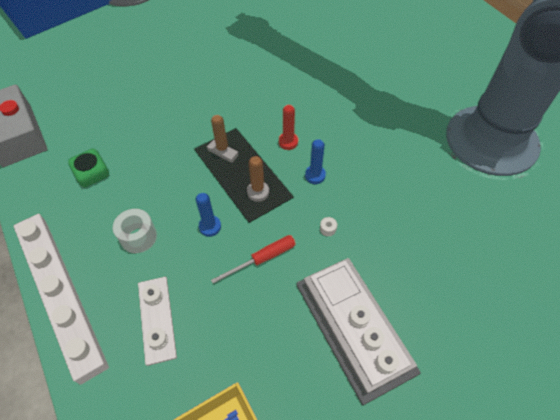

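View pics/top1.png

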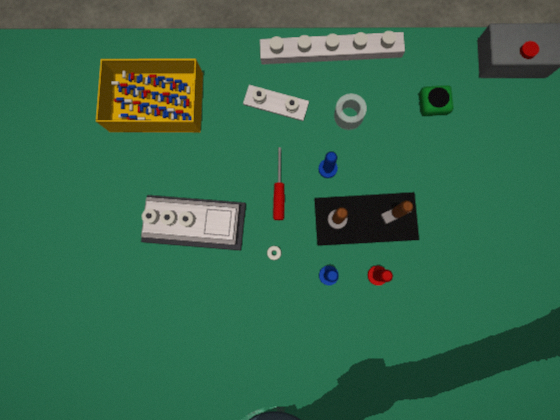

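Top view: the wooden round stamp is at about (338,217), with the oblong one at about (400,212). The rest is a black mat, and the scribed square sits at about (218,222) at the right-hand end of the nest bar. Red and blue decoys stand around the mat. Next I'll check these estimates by overlaying them on the pictures.

```bash
cat > ov.py <<'E'
from h import *
np.set_printoptions(precision=4,suppress=True)
S=np.array([.518,-.1316]); M=np.array([.5007,.136])
t=np.linspace(0,2*np.pi,60)
out=[]
for n,ctrs in [("scene",[(257,185),(340,285)]),("top",[(338,217),(217,222)])]:
    c=manip.capture(n); im=c["image"]; k=6
    for i,(ctr) in enumerate(ctrs):
        x0,y0=ctr[0]-33,ctr[1]-33
        big=cv2.resize(im[y0:y0+66,x0:x0+66],None,fx=k,fy=k,interpolation=cv2.INTER_CUBIC)
        def dr(P,col):
            q=np.array([(proj(c,p)-[x0,y0]+.5)*k for p in P]).astype(np.int32); cv2.polylines(big,[q],True,col,1)
        if i==0:
            for z,r in [(.006,.022),(.018,.022),(.112,.013)]:
                dr([(S[0]+r*np.cos(a),S[1]+r*np.sin(a),z) for a in t],(0,255,0))
        else:
            h=.0275
            dr([(M[0]+a*h,M[1]+b*h,.048) for a,b in [(1,1),(1,-1),(-1,-1),(-1,1)]],(0,0,255))
            dr([(M[0]+.002*np.cos(a),M[1]+.002*np.sin(a),.048) for a in t],(0,0,255))
        out.append(big)
cv2.imwrite("pics/ov1.png",cv2.resize(np.vstack([np.hstack(out[:2]),np.hstack(out[2:])]),(600,600)))
E
python3 ov.py
```

```text
(no output)
```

View pics/ov1.png

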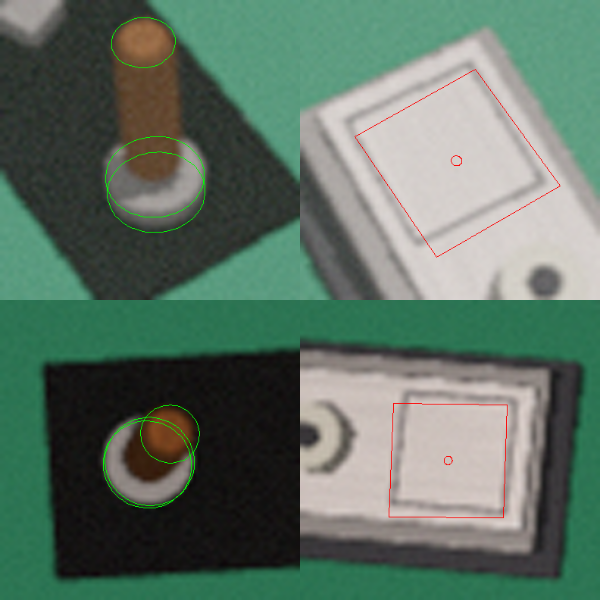

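```bash
python3 - <<'E'
from h import *
k=600/132
for n,ctr,off,pts in [("scene",(340,285),(300,0),[(348,124),(474,66),(544,180),(418,242)]),("top",(217,222),(300,300),[(406,392),(514,402),(505,514),(398,503)])]:
    c=manip.capture(n)
    P=[atz(c,((p[0]-off[0])/k+ctr[0]-33-.5,(p[1]-off[1])/k+ctr[1]-33-.5),.048)[:2].round(4) for p in pts]
    print(n,P,np.mean(P,0))
    for d in [(-.0015,0),(0,0)]:
        pass
o=manip.get_obs();R0=cv2.Rodrigues(np.array(o["tool_rot"]))[0]
for t in [(.5175,-.1316)]:
    print(o["time"],R0.T@(np.array([*t,.2])-o["position"])*100)
print(R0)
E
```

```text
scene [array([0.5277, 0.1029]), array([0.4729, 0.107 ]), array([0.477 , 0.1587]), array([0.5308, 0.1553])] [0.5021   0.130975]
top [array([0.5339, 0.1578]), array([0.5295, 0.1051]), array([0.4752, 0.1077]), array([0.4799, 0.1595])] [0.504625 0.132525]
1.0 [ 44.63982455 -35.6985459    3.12782273]
[[ 9.45429089e-01  3.25827926e-01  3.47601032e-05]
 [ 3.25827927e-01 -9.45429088e-01 -2.77518507e-05]
 [ 2.38208847e-05  3.75632192e-05 -9.99999999e-01]]
```

Request:
step_arm(
  deltas=[
    [[3.7,-3,0],[0,0,0],1],
    [[3.7,-3,0],[0,0,0],1],
    [[3.7,-3,0],[0,0,0],1],
    [[3.7,-3,0],[0,0,0],1],
    [[3.7,-3,0],[0,0,0],1],
    [[3.7,-3,0],[0,0,0],1],
    [[3.7,-3,0],[0,0,0],1],
    [[3.7,-3,0],[0,0,0],1],
    [[3.7,-3,0],[0,0,0],1],
    [[3.7,-3,0],[0,0,0],1],
    [[3.7,-3,0],[0,0,0],1],
    [[2,-1.5,0],[0,0,0],1],
  ],
)

```text
time: 2.2
position: [0.5053, -0.1439, 0.2319]
tool_rot: [-3.095, -0.529, -0.004]
ft_force: [-0.6, 0.5, 1.0]
gripper_width: 0.0854
```

```bash
cat > st.py <<'E'
from h import *
import sys
np.set_printoptions(precision=4,suppress=True)
o=manip.get_obs();R0=cv2.Rodrigues(np.array(o["tool_rot"]))[0]
t=[float(v) for v in sys.argv[1:4]]
print(o["time"],o["position"],o["gripper_width"],o["ft_force"],"tilt",np.degrees(np.arccos(-R0[2,2])),"delta cm",R0.T@(np.array(t)-o["position"])*100)
E
python3 st.py .5175 -.1316 .065
```

```text
2.2 [ 0.5053 -0.1439  0.2319] 0.08539016586971662 [-0.5606  0.5482  0.9539] tilt 0.15927378308672915 delta cm [ 1.5135 -0.7365 16.6947]
```

Request:
step_arm(
  deltas=[
    [[1.5,-1,2],[0,0,0],1],
    [[0,0,3],[0,0,0],1],
    [[0,0,2],[0,0,0],1],
    [[0,0,0],[0,0,0],1],
    [[0,0,0],[0,0,0],1],
  ],
)

```text
time: 2.7
position: [0.514, -0.1351, 0.1615]
tool_rot: [-3.098, -0.518, 0.0]
ft_force: [0.2, -0.3, 1.0]
gripper_width: 0.0854
```

```bash
python3 st.py .5175 -.1316 .065
```

```text
2.7 [ 0.514  -0.1351  0.1615] 0.08541864457613924 [ 0.2285 -0.3106  0.9555] tilt 0.017518712292058827 delta cm [ 0.4475 -0.211   9.6471]
```

Request:
step_arm(
  deltas=[
    [[0.4,-0.2,2],[0,0,0],1],
    [[0,0,3],[0,0,0],1],
    [[0,0,3],[0,0,0],1],
    [[0,0,1.6],[0,0,0],1],
    [[0,0,0],[0,0,0],1],
    [[0,0,0],[0,0,0],1],
  ],
)

```text
time: 3.3
position: [0.5186, -0.1322, 0.0668]
tool_rot: [3.098, 0.518, 0.004]
ft_force: [0.4, 0.7, 0.1]
gripper_width: 0.0851
```

```bash
python3 st.py .5175 -.1316 .065; sed -e 's/ov1/ov2/' ov.py > ov2.py; python3 ov2.py
```

```text
3.3 [ 0.5186 -0.1322  0.0668] 0.08508102068043483 [0.3643 0.7172 0.0899] tilt 0.15319789511022808 delta cm [-0.0807 -0.0949  0.1822]
```

View pics/ov2.png

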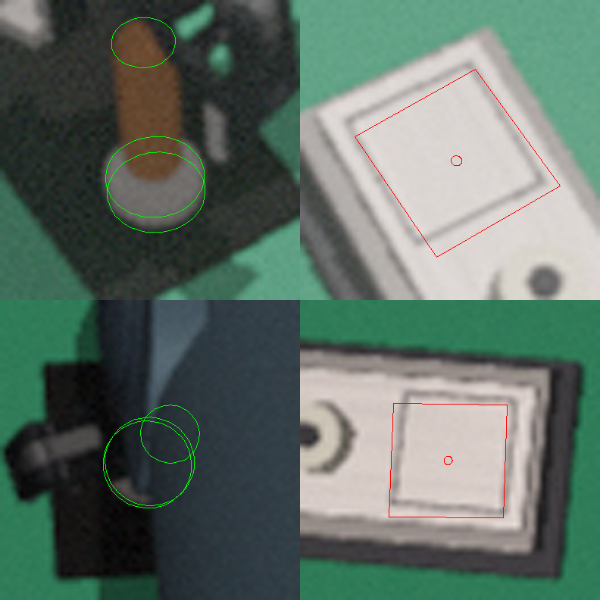

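The stamp stands unmoved between the open fingers, with its foot at about (155,185) in the overlay. Next I'll close the gripper.

Request:
step_arm(
  deltas=[
    [[0,0,0],[0,0,0],0.5],
    [[0,0,0],[0,0,0],0.2],
    [[0,0,0],[0,0,0],0],
    [[0,0,0],[0,0,0],0],
    [[0,0,0],[0,0,0],0],
    [[0,0,0],[0,0,0],0],
    [[0,0,0],[0,0,0],0],
    [[0,0,0],[0,0,0],0],
  ],
  squeeze=60,
)

```text
time: 4.2
position: [0.5174, -0.1319, 0.0656]
tool_rot: [3.098, 0.519, 0.001]
ft_force: [0.4, -1.0, 3.0]
gripper_width: 0.0243
```

```bash
python3 st.py .5175 -.1316 .065; sed -e 's/ov1/ov3/' ov.py > ov2.py; python3 ov2.py
```

```text
4.2 [ 0.5174 -0.1319  0.0656] 0.02426663709776607 [ 0.4491 -0.9644  2.9772] tilt 0.03096968362427867 delta cm [ 0.0206 -0.0246  0.0574]
```

View pics/ov3.png

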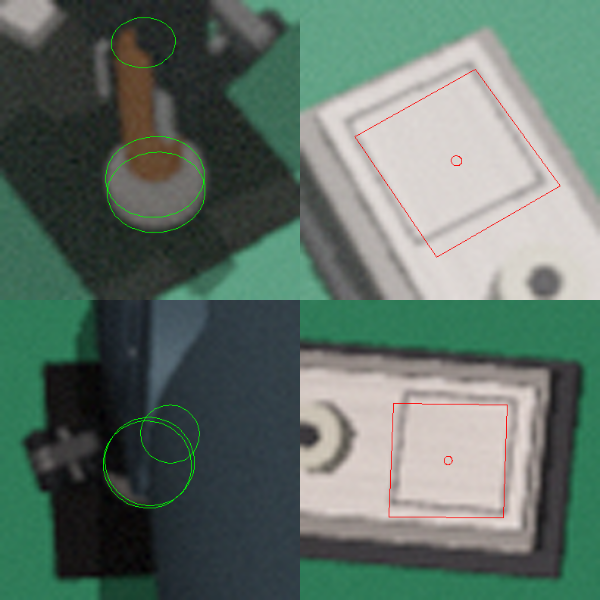

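Request:
step_arm(
  deltas=[
    [[0,0,-1],[0,0,0],0],
    [[0,0,-2],[0,0,0],0],
    [[0,0,-3],[0,0,0],0],
    [[0,0,-3],[0,0,0],0],
    [[0,0,-1],[0,0,0],0],
    [[0,0,0],[0,0,0],0],
  ],
)

```text
time: 4.9
position: [0.5181, -0.1318, 0.1667]
tool_rot: [3.097, 0.519, 0.005]
ft_force: [0.4, 0.2, -3.3]
gripper_width: 0.0247
```

```bash
python3 st.py .5034 .1318 .1276
```

```text
4.9 [ 0.5181 -0.1318  0.1667] 0.024684646208383808 [ 0.421   0.2288 -3.3479] tilt 0.18953397044594528 delta cm [  7.187  -25.403    3.8822]
```

Request:
step_arm(
  deltas=[
    [[0.4,-1.3,0],[0,0,0],0],
    [[0.7,-2.5,0],[0,0,0],0],
    [[0.9,-3,0],[0,0,0],0],
    [[0.9,-3,0],[0,0,0],0],
    [[0.9,-3,0],[0,0,0],0],
    [[0.9,-3,0],[0,0,0],0],
    [[0.9,-3,0],[0,0,0],0],
    [[0.7,-3,0],[0,0,0],0],
    [[0.5,-2,0],[0,0,0],0],
    [[0.4,-1.5,0],[0,0,0],0],
    [[0,0,0],[0,0,0],0],
    [[0,0,0],[0,0,0],0],
  ],
)

```text
time: 6.1
position: [0.5011, 0.1309, 0.1636]
tool_rot: [3.098, 0.521, -0.006]
ft_force: [-0.7, 0.0, -3.3]
gripper_width: 0.0247
```

```bash
python3 st.py .5034 .1318 .1276; cat > ov4.py <<'E'
from h import *
import sys
o=manip.get_obs(); p=o["position"]; S=p[:2]; b=p[2]-.0596
t=np.linspace(0,2*np.pi,60); out=[]
for n,ctr in [("scene",(340,255)),("top",(217,222))]:
    c=manip.capture(n); im=c["image"]; k=6
    x0,y0=ctr[0]-50,ctr[1]-50
    big=cv2.resize(im[y0:y0+100,x0:x0+100],None,fx=k,fy=k,interpolation=cv2.INTER_CUBIC)
    def dr(P,col):
        q=np.array([(proj(c,p)-[x0,y0]+.5)*k for p in P]).astype(np.int32); cv2.polylines(big,[q],True,col,1)
    for z,r in [(b,.022),(b+.012,.022),(b+.106,.013)]:
        dr([(S[0]+r*np.cos(a),S[1]+r*np.sin(a),z) for a in t],(0,255,0))
    out.append(big)
cv2.imwrite(sys.argv[1],cv2.resize(np.hstack(out),(800,400)))
E
python3 ov4.py pics/ov4.png
```

```text
6.1 [0.5011 0.1309 0.1636] 0.024725140710887657 [-0.7192  0.0351 -3.3328] tilt 0.21176710692580325 delta cm [ 0.2603 -0.0057  3.5975]
```

View pics/ov4.png

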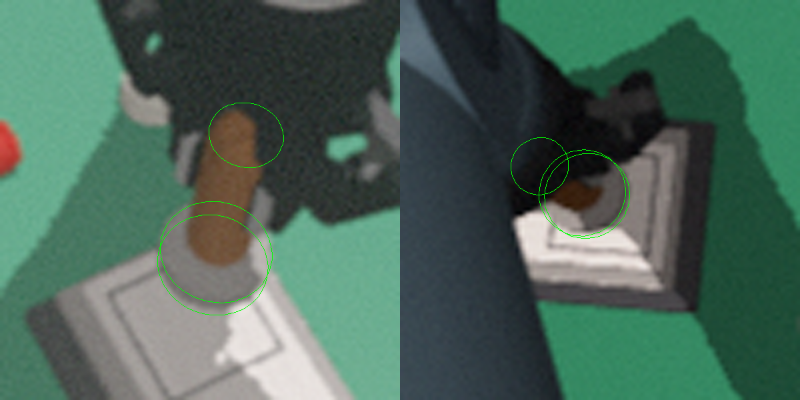

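Request:
step_arm(
  deltas=[
    [[0.2,0,1],[0,0,0],0],
    [[0,0,1.5],[0,0,0],0],
    [[0,0,1.3],[0,0,0],0],
    [[0,0,0.7],[0,0,0],0],
    [[0,0,0.2],[0,0,0],0],
    [[0,0,0],[0,0,0],0],
    [[0,0,0],[0,0,0],0],
  ],
)

```text
time: 6.9
position: [0.5051, 0.1319, 0.1187]
tool_rot: [-3.098, -0.519, -0.001]
ft_force: [0.0, -0.9, -2.6]
gripper_width: 0.0244
```

```bash
python3 st.py .5034 .1318 .1076;python3 ov4.py pics/ov5.png
```

```text
6.9 [0.5051 0.1319 0.1187] 0.02441003622016463 [ 0.0417 -0.9161 -2.6334] tilt 0.05540771488182624 delta cm [-0.1645 -0.0504  1.1071]
```

View pics/ov5.png

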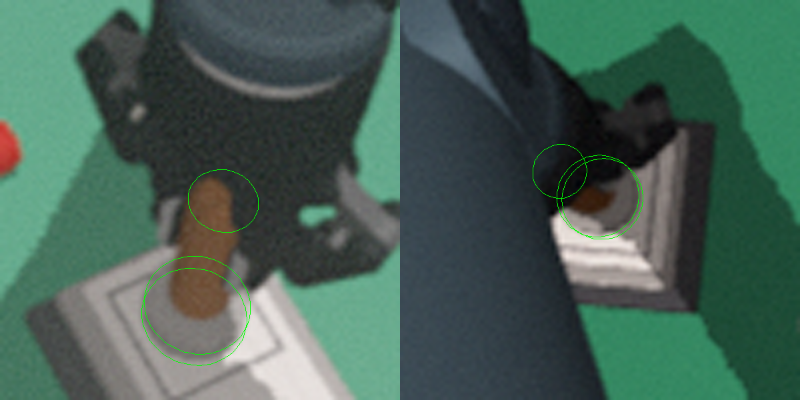

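Request:
step_arm(
  deltas=[
    [[-0.1,0,0.4],[0,0,0],0],
    [[0,0,0.4],[0,0,0],0],
    [[0,0,0.2],[0,0,0],0],
    [[0,0,0.2],[0,0,0],0],
    [[0,0,0],[0,0,0],0],
    [[0,0,0],[0,0,0],0],
  ],
)

```text
time: 7.6
position: [0.5036, 0.1311, 0.1066]
tool_rot: [3.098, 0.519, -0.001]
ft_force: [-2.3, -1.9, 2.1]
gripper_width: 0.0248
```

```bash
python3 st.py .5034 .1318 .1006;python3 ov4.py pics/ov6.png
```

```text
7.6 [0.5036 0.1311 0.1066] 0.024759528180465375 [-2.3306 -1.9192  2.0941] tilt 0.03918105460351855 delta cm [ 0.007  -0.0675  0.5976]
```

View pics/ov6.png

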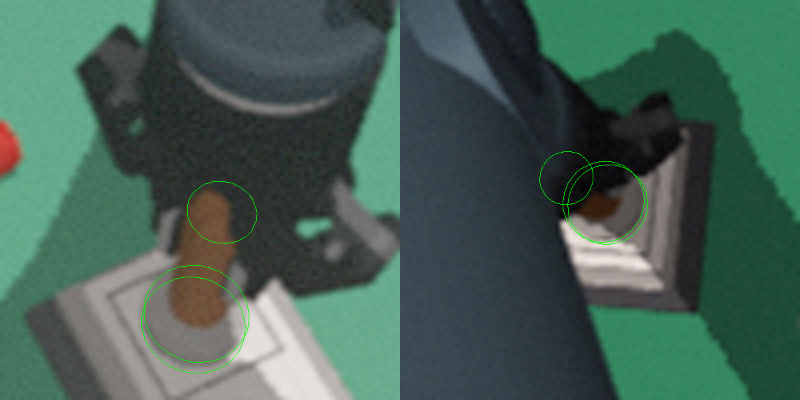

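Request:
step_arm(
  deltas=[
    [[0,0,0.2],[0,0,0],0],
    [[0,0,0.2],[0,0,0],0],
    [[0,0,0.2],[0,0,0],0],
    [[0,0,0],[0,0,0],0],
    [[0,0,0],[0,0,0],0],
  ],
)

```text
time: 8.2
position: [0.5037, 0.1312, 0.1009]
tool_rot: [3.098, 0.519, -0.001]
ft_force: [-3.8, -1.4, 7.2]
gripper_width: 0.0245
```

```bash
python3 st.py .5034 .1318 .1006;python3 ov4.py pics/ov7.png
```

```text
8.2 [0.5037 0.1312 0.1009] 0.024510843873772132 [-3.7964 -1.3737  7.2096] tilt 0.03452599555474113 delta cm [-0.0136 -0.068   0.0315]
```

View pics/ov7.png

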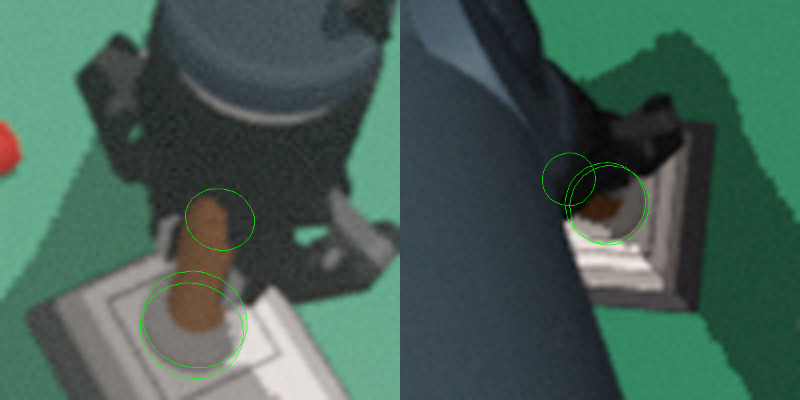

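Request:
step_arm(
  deltas=[
    [[0,0,0.1],[0,0,0],0],
    [[0,0,0],[0,0,0],0],
    [[0,0,0],[0,0,0],0],
    [[0,0,0],[0,0,0],0],
    [[0,0,0],[0,0,0],0],
    [[0,0,0],[0,0,0],0],
    [[0,0,0],[0,0,0],0],
    [[0,0,0],[0,0,0],0],
    [[0,0,0],[0,0,0],0],
    [[0,0,0],[0,0,0],0],
    [[0,0,0],[0,0,0],0],
  ],
)

```text
time: 9.4
position: [0.5038, 0.1312, 0.1001]
tool_rot: [3.098, 0.519, -0.0]
ft_force: [-3.9, -2.9, 8.9]
gripper_width: 0.0245
```

Request:
step_arm(
  deltas=[
    [[0,0,-0.2],[0,0,0],0],
    [[0,0,-0.3],[0,0,0],0],
    [[0,0,-0.4],[0,0,0],0],
    [[0,0,-0.5],[0,0,0],0],
    [[0,0,-1],[0,0,0],0],
    [[0,0,-1],[0,0,0],0],
    [[0,0,-1],[0,0,0],0],
    [[0,0,-1],[0,0,0],0],
    [[0,0,0],[0,0,0],0],
    [[0,0,0],[0,0,0],0],
  ],
)

```text
time: 10.4
position: [0.504, 0.1313, 0.1538]
tool_rot: [3.098, 0.519, 0.002]
ft_force: [-0.4, -0.5, -2.2]
gripper_width: 0.0249
```

```bash
python3 st.py .5175 -.1316 .1665;python3 ov4.py pics/ov8.png
```

```text
10.4 [0.504  0.1313 0.1538] 0.02489199865054771 [-0.3601 -0.4826 -2.1611] tilt 0.06109155148883887 delta cm [-7.284  25.2947 -1.2755]
```

View pics/ov8.png

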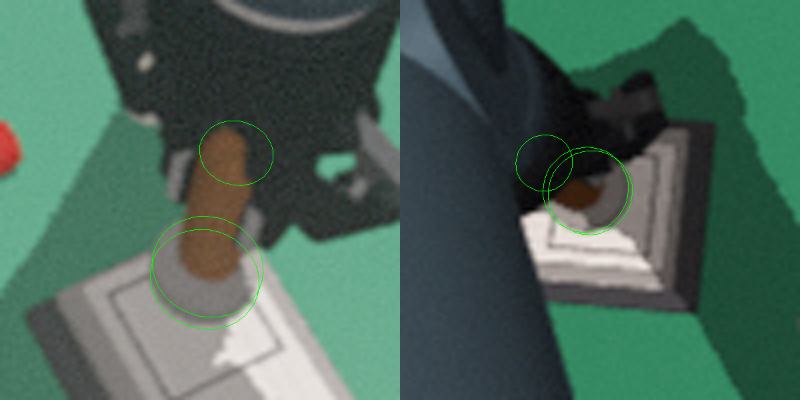

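Request:
step_arm(
  deltas=[
    [[-0.4,1.3,-0.5],[0,0,0],0],
    [[-0.7,2.5,-0.5],[0,0,0],0],
    [[-0.9,3,0],[0,0,0],0],
    [[-0.9,3,0],[0,0,0],0],
    [[-0.9,3,0],[0,0,0],0],
    [[-0.9,3,0],[0,0,0],0],
    [[-0.9,3,0],[0,0,0],0],
    [[-0.7,3,0],[0,0,0],0],
    [[-0.5,2,0],[0,0,0],0],
    [[-0.4,1.5,0],[0,0,0],0],
    [[0,0,0],[0,0,0],0],
    [[0,0,0],[0,0,0],0],
  ],
)

```text
time: 11.7
position: [0.5178, -0.1302, 0.1629]
tool_rot: [-3.097, -0.519, 0.001]
ft_force: [0.7, 0.9, -1.4]
gripper_width: 0.0246
```

```bash
python3 st.py .5175 -.1316 .0656
```

```text
11.7 [ 0.5178 -0.1302  0.1629] 0.024607635673682016 [ 0.6553  0.8637 -1.4185] tilt 0.09366199556096332 delta cm [-0.0747  0.1346  9.7255]
```

Request:
step_arm(
  deltas=[
    [[0,0,1],[0,0,0],0],
    [[0,0,2],[0,0,0],0],
    [[0,0,2.5],[0,0,0],0],
    [[0,0,2],[0,0,0],0],
    [[0,0,1],[0,0,0],0],
    [[0,0,0.5],[0,0,0],0],
    [[0,0,0],[0,0,0],0],
    [[0,0,0],[0,0,0],0],
  ],
)

```text
time: 12.5
position: [0.5191, -0.1312, 0.0741]
tool_rot: [3.098, 0.519, 0.003]
ft_force: [-0.1, 0.0, -1.6]
gripper_width: 0.0249
```

```bash
python3 st.py .5175 -.1316 .0656; sed -i 's/(340,255)/(257,185)/;s/(217,222)/(338,217)/' ov4.py; python3 ov4.py pics/ov9.png
```

```text
12.5 [ 0.5191 -0.1312  0.0741] 0.02489517571814185 [-0.091   0.024  -1.5589] tilt 0.10656431063632535 delta cm [-0.1605 -0.0151  0.8543]
```

View pics/ov9.png

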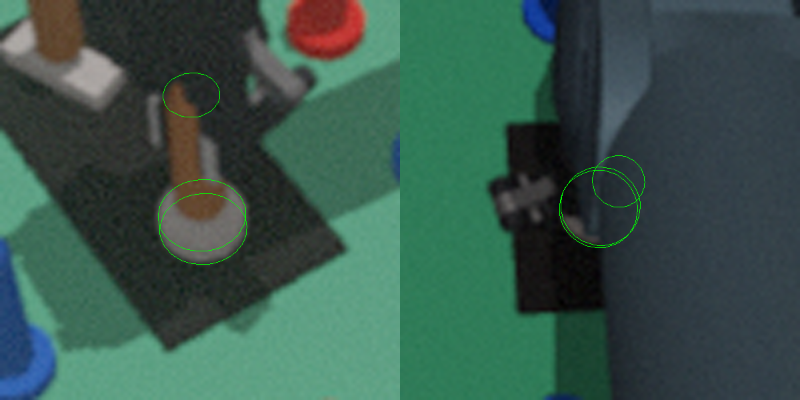

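The stamp hangs upright over its old spot on the mat, with its foot at about (202,225) in the crop, matching the outline. I'll lower it gently until it touches.

Request:
step_arm(
  deltas=[
    [[0,0,0.3],[0,0,0],0],
    [[0,0,0.3],[0,0,0],0],
    [[0,0,0.1],[0,0,0],0],
    [[0,0,0],[0,0,0],0],
    [[0,0,0],[0,0,0],0],
  ],
)

```text
time: 13.1
position: [0.518, -0.1314, 0.0662]
tool_rot: [-3.098, -0.519, 0.0]
ft_force: [-0.2, 0.1, -1.9]
gripper_width: 0.0245
```

Request:
step_arm(
  deltas=[
    [[0,0,0.1],[0,0,0],0],
    [[0,0,0],[0,0,0],0],
    [[0,0,0],[0,0,0],0],
  ],
)

```text
time: 13.4
position: [0.5183, -0.1314, 0.0656]
tool_rot: [3.098, 0.519, 0.001]
ft_force: [-0.5, -0.3, 0.1]
gripper_width: 0.0246
```

Request:
step_arm(
  deltas=[
    [[0,0,0.05],[0,0,0],0],
    [[0,0,0],[0,0,0],0],
    [[0,0,0],[0,0,0],0.35],
    [[0,0,0],[0,0,0],0.45],
    [[0,0,0],[0,0,0],0.6],
    [[0,0,0],[0,0,0],0.8],
    [[0,0,0],[0,0,0],1],
    [[0,0,0],[0,0,0],1],
    [[0,0,0],[0,0,0],1],
    [[0,0,0],[0,0,0],1],
  ],
  squeeze=30,
)

```text
time: 14.4
position: [0.5181, -0.1314, 0.0648]
tool_rot: [-3.098, -0.519, -0.0]
ft_force: [0.1, 0.5, 0.3]
gripper_width: 0.0852
```

```bash
python3 st.py .5175 -.1316 .0656;  python3 ov4.py pics/ov10.png
```

```text
14.4 [ 0.5181 -0.1314  0.0648] 0.08520609150626006 [0.1184 0.506  0.3109] tilt 0.0038028347157419906 delta cm [-0.061   0.0003 -0.0817]
```

View pics/ov10.png

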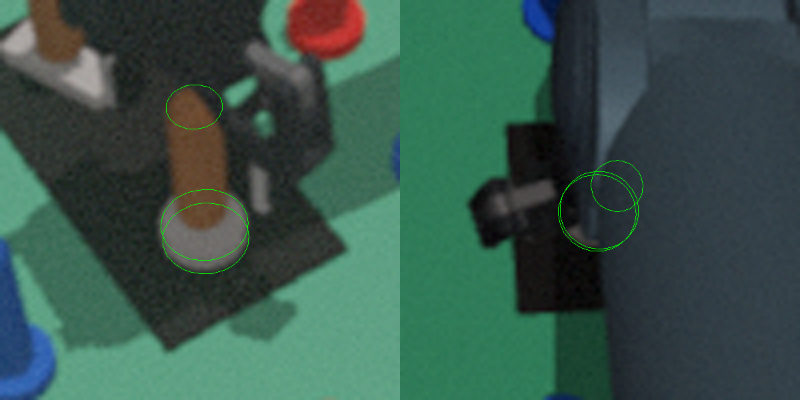

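The fingers are open and the stamp stands freely. Now straight up.

Request:
step_arm(
  deltas=[
    [[0,0,-1],[0,0,0],1],
    [[0,0,-2],[0,0,0],1],
    [[0,0,-3],[0,0,0],1],
    [[0,0,-4],[0,0,0],1],
    [[0,0,-4],[0,0,0],1],
    [[0,0,-3],[0,0,0],1],
    [[0,0,0],[0,0,0],1],
    [[0,0,0],[0,0,0],1],
    [[0,0,0],[0,0,0],1],
  ],
)

```text
time: 15.4
position: [0.517, -0.1312, 0.2337]
tool_rot: [-3.098, -0.519, 0.003]
ft_force: [0.7, 0.3, -0.9]
gripper_width: 0.0853
```

```bash
python3 st.py .5175 -.1316 .0656; python3 - <<'E'
from h import *
c=manip.capture("scene"); cv2.imwrite("pics/end.png",c["image"])
for r in manip.mark_of(c,"round_stamp"): print(r["location"],r["confidence"],atz(c,r["location"],.006))
E
```

```text
15.4 [ 0.517  -0.1312  0.2337] 0.08531961544108527 [ 0.6637  0.3432 -0.8716] tilt 0.13403905578038264 delta cm [ 0.0729  0.0742 16.8111]
[211.2, 228.2] 0.95 [ 0.63577045 -0.1058253   0.006     ]
[287.6, 144.2] 0.86 [ 0.39816533 -0.2149577   0.006     ]
[258.3, 193.8] 0.56 [ 0.51740473 -0.13099763  0.006     ]
```

View pics/end.png

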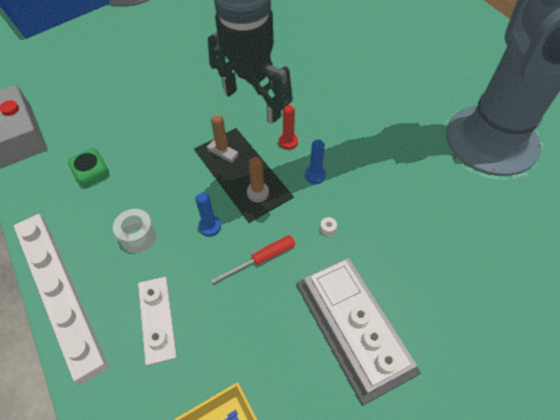

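The round stamp stands upright on the mat at about (258,194), where it began. The gripper is clear and the nest looks as it did at the start. Handing in.

```bash
python3 -c "
from bench import manip
print(manip.job_done())"
```

```text
the job is handed in; nothing more can be done
None
```

I pressed the round wooden stamp onto the scribed square, held it, lifted it straight up and stood it back where it came from on the rest. The job was handed in at about 15.5 s; no verdict is reported.

- **Press:** the vertical force changed by about 11 N, which puts the bed about 7–8 mm down. I held it there for just over a second with the tool tilted less than 0.1°. The bed depth is inferred from the tool height and the force, because nothing reads it directly. The tool was within 1 mm of my estimate of the square's centre; the two cameras differed by about 3 mm on that centre.
- **Lift:** the tool rose about 54 mm, moving sideways less than 1 mm. The next picture showed the stamp clear of the bar.
- **Stamp returned:** the last picture shows it upright on the mat at about (0.517, -0.131), within 1 mm of where it started. The gripper is open and well above it.
- **Rest of the scene:** the bed looks back up, and the other stamp and the red and blue look-alikes look unmoved.

No check failed. The detector does not tell the look-alikes from the real stamp. In the last picture it gave two of them higher confidence than the wooden one, so I identified it by eye.

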